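# Start a loose desk timer braced against the pen tray

## Task

The desk timer lies loose on its back, askew, so it only skids away if its button is pushed: push it across the desk until its long back edge sits square and flush against the front of the screwed-down oak pen tray. With the timer braced there, gently press the green start button on its near edge fully in, hold it in for a full second without forcing it, and let it spring back out. Leave the timer lying flush against the tray, do not push in the grey clear button, and leave the coaster, the eraser and the mechanical pencil where they are.

Things in the scene. Friction and masses are not known exactly. Their poses are not given: they have to be found in the camera images.
- tray_front (a point): middle of the front face of the oak pen tray, 14 mm above the desk; the tray is fixed (screwed down), 90 mm deep (x), 420 mm long (y) and 34 mm high. x points from this face into the tray, square to it (away from the robot, turned at most about 17 degrees), y runs along the face, z up. The face is flat, upright and rigid
- timer_centre (a point): centre, 14 mm above the desk, of the loose desk timer: white case, black face up, 88 (x) by 130 (y) by 28 mm high, 0.15 to 0.31 kg, on felt glides, too wide to grasp. x points from the flat near edge with the two buttons to the plain long back edge that goes against the tray; y along the long edges, to the left. The buttons lie within 32 mm of the near edge's middle; its ends are bare for 33 mm
- timer_back (a point): middle of the timer's plain back edge, 44 mm along x from its centre, 14 mm above the desk; same axes as the centre
- start_face (a point): middle of the outer face of the green start button, a cap 20 mm wide and 14 mm high on the timer's near edge, 22 mm to the -y side of its middle and 14 mm above the desk; it stands out 10 mm from the edge and is pushed in along the timer's +x; same axes as the timer
- clear_face (a point): middle of the outer face of the grey clear button: same as the start button but on the +y side, 22 mm from the middle; leave it alone
- start_button (a joint): how far the green button is pushed in, m: 0 is out, 0.006 fully in. A spring: starts to give at about 3 N, fully in at about 7 N; this is more than it takes to make the loose timer skid over the desk (under 1.5 N)
- clear_button (a joint): how far the grey button is pushed in, m; same travel and spring
- coaster: loose round blue ceramic coaster, 96 mm across, 9 mm thick; origin at the centre of its underside
- eraser: loose orange silicone eraser block, 66 by 30 by 18 mm; origin at the centre of its underside
- pencil: loose black mechanical pencil, 148 mm long along its x, 11 mm high; origin under its middle, on the desk
Things that resemble listed ones, but are neither listed nor needed, are in the scene too. There is more than one size of the part that bears timer_centre; the job needs the middle-sized.

How it is judged:
On the way:
1. the start button is pushed fully in and held for a second while the timer is braced flush against the tray (value of joint start_button above 0.0048 m and x of timer_back in the frame of tray_front above -0.005 m and angle between the x axis of timer_centre and the x axis of tray_front, either way round below 0.06 rad and angle between timer_centre's own z axis and vertical below 0.1 rad), for 0.8 s.
At the end, for the whole second after the job is handed in: the timer lies flat on the desk, face up, with the middle of its back edge within 5 mm of the tray's front face and square to it within 0.06 rad, the start button sprung back out (under 1.5 mm), and the coaster, eraser and pencil within 15 mm of where they were (value of joint start_button below 0.0015 m and x of timer_back in the frame of tray_front between -0.005 and 0.005 m and y of timer_back in the frame of tray_front between -0.2 and 0.2 m and angle between the x axis of timer_centre and the x axis of tray_front, either way round below 0.06 rad and angle between timer_centre's own z axis and vertical below 0.1 rad and height (world z) of timer_centre below 0.02 m and distance of each of coaster, eraser, pencil from where it was at the start of the episode below 0.015 m); the robot touches nothing.
It fails at once if the grey clear button is pushed in by more than 3 mm (value of joint clear_button above 0.003 m).
It fails at once if the timer is forced: more than 30 N between it and the tray or the fingers (contact force between timer and tray above 30 N or contact force between the fingers and timer above 30 N).
It fails at once if the coaster, the eraser or the pencil is moved by more than 15 mm (distance of any of coaster, eraser, pencil from where it was at the start of the episode above 0.015 m).
It also fails if it takes over 61 s, if anything falls off the work surface, if the arm or the gripper's body presses on something with over 40 N, if the wrist force passes 120 N, or if a joint passes its speed limit or range.

## Robot

A 6-joint arm with a two-finger parallel gripper is mounted at the origin on the work surface. World frame = base frame: x ahead of the robot, y to its left, z up, the work surface at z = 0. Lengths are in m, angles in rad, forces in N, time in s.
With the tool pointing down it reaches from about 0.25 to 0.8 m from the base axis. Payload 8.5 kg.
Tool frame: the origin (TCP) lies on the mounting face of the last link; the fingertips stand 173 mm ahead of it and the grasp point (between the pads) lies 155 mm ahead of it (ctrl.grip_depth is the z of the grasp point in the tool frame, in m); z points along the fingers, y is the line along which they close (so a half turn about z gives the same grasp; the last joint's range is limited). The gripper opens to 85 mm and grips with 20 to 120 N. Pads are 22 mm wide; open, the fingers measure 114 mm over their backs; the gripper's body (76 mm by 85 mm) begins 54 mm behind the grasp point. The pads swing forward as they close: fully open they stand 13 mm farther back than shut.
Start: joints at [1.326, 0.238, -0.013, 1.319, 0, 1.571], TCP at [0.127, 0.509, 0.405] pointing down, gripper open.
Joint ranges: [-2.66, 2.66], [-1.03, 1.9], [-1.14, 1.46], [-1.82, 2.27], [-1.45, 1.34], [-3.14, 3.14]. Speed limits (rad/s): [2.22, 2.22, 2.79, 3.14, 3.14, 3.14].

## Interface

Orientations are given as [roll, pitch, yaw] about the fixed x, y, z axes, in that order (R = Rz(yaw) Ry(pitch) Rx(roll)).
In Python, from workcell import sensors, cams, ticket, ctrl gives the robot as it stands.
- The arm moves only by the tool jog_arm, never from a script. Its argument "targets" is a list of rows, each a list of 4 numbers: the shift along the tool's x, y, z in m, then the turn about the tool's z in degrees. A call has exactly 10 rows; each row is the pose to reach, as a shift and turn from the pose commanded when the call began, along the tool's axes at that moment; what a row does not reach only later rows make up. A row lasts 1/8 s, in which the tool goes at most 62.5 mm and 10.7 degrees, less where a joint would pass 70% of its speed; a pose out of reach is approached as far as the arm can. A call with a gripper value outside its range is refused whole. "gripper" is the opening in per cent of the stroke, from 0 (shut) to 100 (fully open), set as the call begins (left out, the last holds). The fingers move at their own pace and stop on an object; "force" is the grip in N (left out, the last holds). Time passes only in rows, so rows that repeat a pose let the fingers close, or fill a call up. It gives the time, the measured TCP pose, the force and the opening at its end, in the units of the state.
- sensors.get_obs(): the state, without advancing time (a new reading comes with each control period).
- cams.camera(name): name is "scene" or "side" or "wrist"; returns (picture, depth): 420x560x3 uint8, red, green, blue; 420x560 float32, m along the optical axis (not along the pixel's ray), 0 where there is no reading.
- cams.camera_model(name): a dict with "mtx" (3x3 intrinsics, pixels), "k1" (the pictures are not rectified: a ray, as slopes to the right and down, at radius r is drawn at 1 + k1 r^2 times it, then the intrinsics apply), "R" (3x3) and "t" (3): a world point X has camera coordinates R X + t. Camera axes: x right, y down, z forward; pixel columns grow to the right and rows downward; lengths in m; the calibration is good to about 2 mm. A picture is of the moment at which its call begins: read the wrist's pose just before it. camera_model takes no time and is no camera call; for the wrist camera it gives the pose at the moment of the call.
- ticket.hand_in(): hands the job in, once; it reports no verdict.
The state is a dict: "t": time; "joints": joint angles; "dq": joint speeds; "joint_torque": joint torques, N m; "eef_pos": TCP position; "tool_rot": TCP orientation; "ft_force": force on the tool from outside, world axes, zero at the start; "wrist_torque": the same for the moment, N m; "finger_gap": finger opening in m.
Only numpy, scipy, OpenCV 4.12 (cv2) and the standard library are available. Lean on these libraries where they do the work, as an engineer would, in place of code of your own. Each camera call takes 0.05 s, during which the arm holds its last target. There are 200 camera calls.

## Working session

There is one attempt and no reset: what is moved stays moved. The work goes in short steps, Python scripts to look and compute and a tool call to move; the robot and the scene stay as the last step left them, time stands still between calls to the robot, and variables do not carry over. Pictures are saved under pics/ and viewed, on a budget of 10 in all, crops included, one or two more only if the job needs it, and the job is handed in when it is done.

Besides the shell and the picture viewer there is one more tool, called after "Request:" as name(argument=value, ...), one argument or row to a line, values as JSON. jog_arm: Moves the arm, as the interface text tells. Its arguments: {"type":"object","properties":{"targets":{"type":"array"},"gripper":{"type":"number"},"force":{"type":"number"}},"required":["targets"]}

```bash
mkdir -p pics; cat > h.py <<'E'
import numpy as np, cv2
from workcell import sensors, cams, ticket, ctrl
def snap(n,f):
    m=cams.camera_model(n); p,d=cams.camera(n)
    np.savez('pics/'+f+'.npz',p=p,d=d,**{k:np.array(m[k]) for k in('mtx','k1','R','t')})
    cv2.imwrite('pics/'+f+'.png',p[:,:,::-1]); return p,d
def ray(z,uv):
    K=z['mtx']; s=cv2.undistortPoints(np.array([[uv]],float),K,np.array([float(z['k1']),0,0,0]))[0,0]
    return s
def onplane(z,uv,h):
    # note: model draws at 1+k1 r^2
    s=ray(z,uv); R=z['R'];t=z['t']; o=-R.T@t; d=R.T@np.array([s[0],s[1],1]); return o+d*(h-o[2])/d[2]
E
python3 - <<'E'
from h import *
o=sensors.get_obs();print({k:np.round(v,3) for k,v in o.items()})
for n in('scene','side'): snap(n,n+'0'); m=cams.camera_model(n);print(n,np.round(-np.array(m['R']).T@m['t'],3))
E
```

```text
{'t': np.float64(0.0), 'joints': array([ 1.326,  0.239, -0.014,  1.319,  0.   ,  1.571]), 'dq': array([-0.001, -0.001,  0.001,  0.002,  0.002, -0.003]), 'joint_torque': array([ 2.0000e-03, -5.3877e+01,  3.4645e+01,  1.8000e-02,  0.0000e+00,
        0.0000e+00]), 'eef_pos': array([0.127, 0.509, 0.404]), 'tool_rot': array([-3.14 , -0.   ,  2.897]), 'ft_force': array([0.761, 0.421, 0.183]), 'wrist_torque': array([-0.032, -0.017,  0.014]), 'finger_gap': np.float64(0.085)}
scene [ 1.333 -0.075  0.667]
side [ 0.066 -0.572  0.814]
```

View pics/scene0.png

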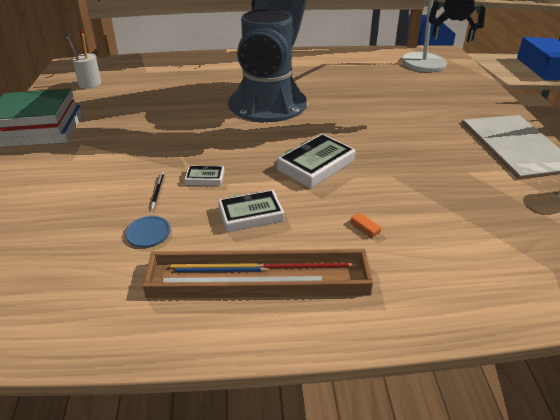

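View pics/side0.png

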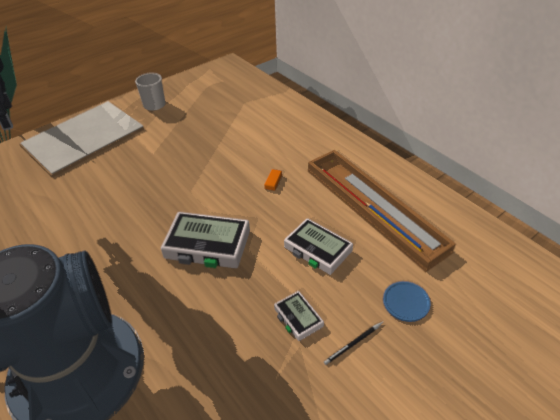

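Three timers in the side view: large (207,240), middle (319,245) and small (299,315). The middle one fits the "middle-sized" description, and in the scene view it is at (251,210). I'll confirm that in an enlarged crop.

```bash
python3 - <<'E'
import cv2
a=cv2.imread('pics/side0.png')[210:285,270:370]
b=cv2.imread('pics/side0.png')[140:270,300:460]
c=cv2.imread('pics/scene0.png')[180:240,210:295]
A=cv2.resize(a,None,fx=4,fy=4,interpolation=3);C=cv2.resize(c,None,fx=4,fy=4,interpolation=3)
B=cv2.resize(b,None,fx=2,fy=2,interpolation=3)
import numpy as np
o=np.zeros((580,760,3),np.uint8);o[:300,:400]=A;o[310:310+240,:340]=C;o[:260,410:730]=B
cv2.imwrite('pics/crop0.png',o)
E
```

```text
(no output)
```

View pics/crop0.png

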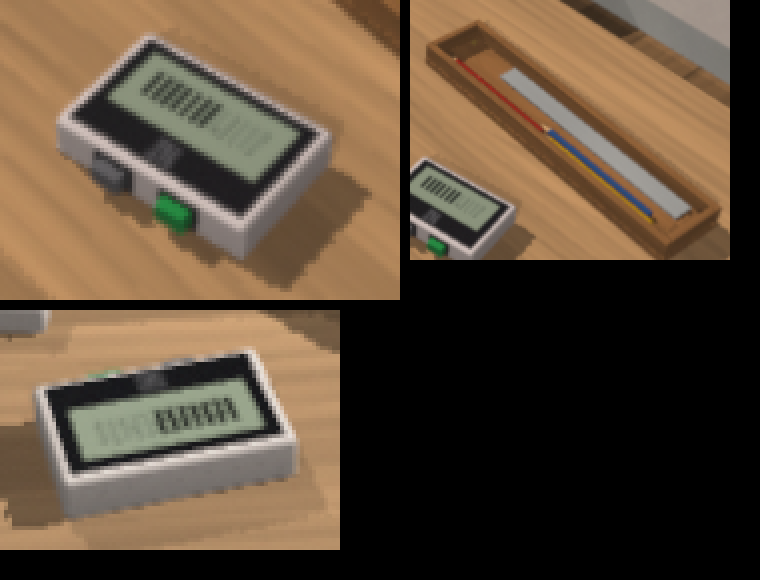

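```bash
cat >> h.py <<'E'
def rect(P):  # nl,nr,br,bl corners -> centre,yaw,size
    P=np.array(P)[:,:2]; x=(P[2]+P[3]-P[0]-P[1])/2; y=(P[0]+P[3]-P[1]-P[2])/2
    return P.mean(0).round(4),np.degrees(np.arctan2(x[1],x[0])).round(2),np.degrees(np.arctan2(-y[0],y[1])).round(2),np.linalg.norm(x).round(4),np.linalg.norm(y).round(4)
E
python3 - <<'E'
from h import *
s=np.load('pics/side0.npz');c=np.load('pics/scene0.npz')
print(rect([onplane(s,p,.028) for p in [(284.8,240),(330.7,265),(352,243.7),(307.5,219.5)]]))
print(rect([onplane(c,p,.028) for p in [(272.7,190),(219.7,199),(226,223.5),(284,212)]]))
for z,ps in((s,[(308.5,161.5),(429,260)]),(c,[(153.5,254.5),(367,252)])):
    a,b=[onplane(z,p,.034) for p in ps]; print('tray',a.round(3),b.round(3),np.linalg.norm(a-b))
for n,z,p in(('coaster',s,(407,301)),('eraser',s,(273,180)),('pencil',s,(355,343)),('pencA',s,(326,362)),('pencB',s,(383,324)),('small',s,(299,312)),('large',s,(207,235))):print(n,onplane(z,p,.01).round(3))
# tray via depth: fit points on rim z~.034 in both cams
for nm,z in(('side',s),('scene',c)):
    d=z['d'];v,u=np.mgrid[:420,:560]
    q=cv2.undistortPoints(np.stack([u.ravel(),v.ravel()],-1)[:,None].astype(float),z['mtx'],np.array([float(z['k1']),0,0,0]))[:,0]
    X=(np.c_[q,np.ones(len(q))]*d.ravel()[:,None]-z['t'])@z['R']
    X=X[d.ravel()>0]
    # timer
    m=(X[:,2]>.022)&(X[:,2]<.034)&(abs(X[:,0]-.5)<.12)&(abs(X[:,1]-0)<.3)
    m2=(X[:,2]>.028)&(X[:,2]<.04)&(X[:,0]>.55)&(X[:,0]<.9)&(abs(X[:,1])<.35)
    for k in(m,m2):
        if k.sum()>20: print(nm,k.sum(),cv2.minAreaRect(X[k][:,:2].astype(np.float32)),X[k].mean(0).round(3))
E
```

```text
(array([ 0.5442, -0.0728]), np.float64(10.4), np.float64(13.32), np.float64(0.0795), np.float64(0.1216))
(array([ 0.5473, -0.0714]), np.float64(11.41), np.float64(11.67), np.float64(0.0838), np.float64(0.1251))
tray [0.706 0.147 0.034] [ 0.685 -0.267  0.034] 0.4145307990199664
tray [ 0.689 -0.266  0.034] [0.716 0.148 0.034] 0.41455177214721706
coaster [ 0.585 -0.297  0.01 ]
eraser [0.607 0.171 0.01 ]
pencil [ 0.438 -0.296  0.01 ]
pencA [ 0.37 -0.29  0.01]
pencB [ 0.509 -0.302  0.01 ]
small [ 0.401 -0.175  0.01 ]
large [0.372 0.119 0.01 ]
side 1955 ((0.4902406334877014, -0.06451235711574554), (0.21643662452697754, 0.3240252733230591), 0.2327575981616974) [ 0.532 -0.076  0.028]
side 2105 ((0.6654924154281616, -0.060121968388557434), (0.42223623394966125, 0.23480215668678284), 86.61953735351562) [ 0.695 -0.085  0.032]
scene 1879 ((0.4921117424964905, -0.025994837284088135), (0.22113901376724243, 0.38995248079299927), 0.03276245296001434) [ 0.531 -0.052  0.028]
scene 3381 ((0.6657222509384155, -0.06100647151470184), (0.4205450415611267, 0.23687848448753357), 86.38431549072266) [ 0.715 -0.068  0.033]
```

The crop confirms that the timer at side (319,245) is the middle one, about 126 x 84 mm as measured. Green is on its -y side and grey on +y. It sits at about (0.546,-0.072) with yaw about 12°. The tray front yaw is about -3.4°, with its middle near (0.700,-0.060), so the gap is about 11 cm. I plan to push with the open fingers on the two bare ends.

Request:
jog_arm(
  targets=[
    [-0.05, -0.05, 0, -2],
    [-0.1, -0.1, 0, -5],
    [-0.14, -0.15, 0.02, -8],
    [-0.19, -0.2, 0.04, -11],
    [-0.23, -0.25, 0.06, -14],
    [-0.28, -0.3, 0.08, -17],
    [-0.33, -0.35, 0.1, -20],
    [-0.37, -0.4, 0.12, -23],
    [-0.42, -0.45, 0.13, -26],
    [-0.468, -0.5, 0.15, -26],
  ],
  gripper=100,
)

```text
t: 1.35
eef_pos: [0.4224, -0.0238, 0.2739]
tool_rot: [-3.142, 0.001, -2.932]
ft_force: [0.3, 0.2, 0.1]
finger_gap: 0.0855
```

```bash
cat >> h.py <<'E'
def togo(x,y,z,yaw):
    o=sensors.get_obs(); p=np.array(o['eef_pos']); w=o['tool_rot'][2]; d=np.array([x,y,z])-p
    print('t',round(float(o['t']),2),'at',p.round(4),'yaw',round(np.degrees(w),2),'rp',np.round(o['tool_rot'][:2],3),'F',np.round(o['ft_force'],2),'gap',round(float(o['finger_gap']),3),'j6',round(float(o['joints'][5]),2))
    c,s=np.cos(w),np.sin(w)
    print('shift',np.round([d[0]*c+d[1]*s, d[0]*s-d[1]*c, -d[2]],4),'turn',round(-((yaw-np.degrees(w)+180)%360-180),2))
E
python3 -c "
from h import *
togo(.455,-.091,.25,192)"
```

```text
t 1.35 at [ 0.4224 -0.0238  0.2739] yaw -168.01 rp [-3.142e+00  1.000e-03] F [0.33 0.23 0.13] gap 0.085 j6 -0.27
shift [-0.0179 -0.0725  0.0239] turn -0.01
```

Request:
jog_arm(
  targets=[
    [-0.01, -0.04, 0, 0],
    [-0.018, -0.073, 0, 0],
    [-0.018, -0.073, 0.01, 0],
    [-0.018, -0.073, 0.02, 0],
    [-0.018, -0.073, 0.03, 0],
    [-0.018, -0.073, 0.04, 0],
    [-0.018, -0.073, 0.05, 0],
    [-0.018, -0.073, 0.06, 0],
    [-0.018, -0.073, 0.07, 0],
    [-0.018, -0.073, 0.07, 0],
  ],
)

```text
t: 2.6
eef_pos: [0.4542, -0.0893, 0.2034]
tool_rot: [3.141, -0.001, -2.933]
ft_force: [0.3, 0.2, 0.1]
finger_gap: 0.0852
```

```bash
python3 -c "
from h import *
togo(.455,-.091,.178,192)
snap('wrist','w1');snap('side','s1');m=cams.camera_model('wrist');R=np.array(m['R']);print(-R.T@m['t'],R[2])
a=cv2.imread('pics/w1.png');b=cv2.imread('pics/s1.png')[150:360,190:470]
cv2.imwrite('pics/v1.png',np.vstack([cv2.resize(a,(400,300)),cv2.resize(b,(400,300))]))
"
```

```text
t 2.6 at [ 0.4542 -0.0893  0.2034] yaw -168.03 rp [ 3.141e+00 -1.000e-03] F [0.27 0.24 0.13] gap 0.085 j6 -0.4
shift [-0.0004 -0.0018  0.0254] turn -0.03
[ 0.37526482 -0.10667173  0.17300982] [ 0.30954822  0.06646376 -0.9485581 ]
```

View pics/v1.png

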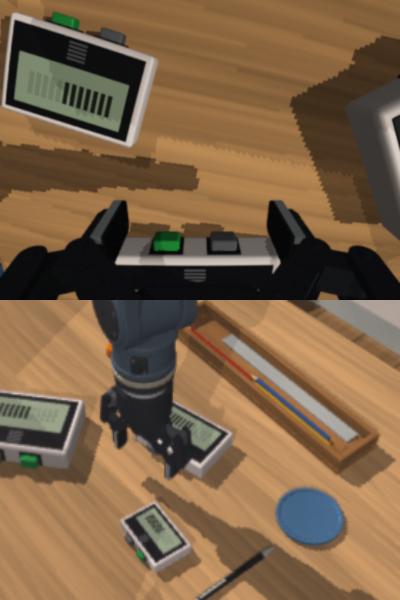

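The wrist view (top) shows the near edge between the open fingers, parallel to them, with green at about (167,242) and grey at (223,242). The buttons are centred between fingers at about 125 and 270. I'll check the tip height from depth.

```bash
cat >> h.py <<'E'
def cloud(f):
    z=np.load('pics/'+f+'.npz');d=z['d'].ravel();v,u=np.mgrid[:420,:560]
    q=cv2.undistortPoints(np.stack([u.ravel(),v.ravel()],-1)[:,None].astype(float),z['mtx'],np.array([float(z['k1']),0,0,0]))[:,0]
    X=(np.c_[q,np.ones(len(q))]*d[:,None]-z['t'])@z['R'];X[d<=0]=9
    return X.reshape(420,560,3),z['p']
E
python3 - <<'E'
from h import *
w=np.radians(-168.03);o=np.array([.4542,-.0893,.2034])
for f in('w1','s1'):
    X,p=cloud(f);X=X.reshape(-1,3);D=X-o
    T=np.c_[D[:,0]*np.cos(w)+D[:,1]*np.sin(w),D[:,0]*np.sin(w)-D[:,1]*np.cos(w),-D[:,2]]
    m=(abs(T[:,0])<.025)&(abs(T[:,1])<.075)&(T[:,2]>.1)&(T[:,2]<.185)&(X[:,2]>.012)
    t=T[m];print(f,m.sum(),t.min(0),t.max(0))
    h=np.histogram(t[:,2],np.arange(.1,.19,.005));print(h[0])
    k=t[t[:,2]>.135];print('x',np.percentile(k[:,0],[1,50,99]),'|y|',np.percentile(abs(k[:,1]),[1,50,99]))
X,p=cloud('w1'); p=p.astype(int)
g=(p[:,:,1]>p[:,:,0]+50)&(p[:,:,1]>p[:,:,2]+50)&(np.arange(420)[:,None]>300)
print('green',g.sum(),np.median(X[g],0).round(4),np.percentile(X[g],[3,97],axis=0).round(4))
E
```

```text
w1 20427 [-0.01294605 -0.0749432   0.10000061] [0.01758252 0.07470318 0.16121168]
[3505 6715 2552  995  959  921 1083  979  837  781  665  403   32    0
    0    0    0]
x [-0.01076213  0.00653411  0.01139817] |y| [0.04205522 0.04308779 0.05611682]
s1 456 [-0.01204243 -0.07357972  0.10000416] [0.01572957 0.07419316 0.15964542]
[84 99 56 16 21 23 32 32 31 23 26 13  0  0  0  0  0]
x [-0.00934675  0.0066742   0.01194392] |y| [0.04200552 0.04504658 0.05577767]
green 465 [ 0.5003 -0.1027  0.0202] [[ 0.4958 -0.1118  0.0176]
 [ 0.5049 -0.0947  0.0214]]
```

Request:
jog_arm(
  targets=[
    [0, -0.001, 0.01, 0],
    [0, -0.001, 0.02, 0],
    [0, -0.001, 0.03, 0],
    [0, -0.001, 0.035, 0],
    [-0.006, -0.001, 0.035, 0],
    [-0.012, -0.001, 0.035, 0],
    [-0.018, -0.001, 0.035, 0],
    [-0.024, -0.001, 0.035, 0],
    [-0.03, -0.001, 0.035, 0],
    [-0.034, -0.001, 0.035, 0],
  ],
)

```text
t: 3.95
eef_pos: [0.4885, -0.0832, 0.1693]
tool_rot: [-3.141, 0.0, -2.933]
ft_force: [0.5, -0.1, -0.2]
finger_gap: 0.0852
```

```bash
python3 -c "
from h import *
togo(.585,-.086,.168,177)"
```

```text
t 3.95 at [ 0.4885 -0.0832  0.1693] yaw -168.02 rp [-3.141  0.   ] F [ 0.47 -0.1  -0.17] gap 0.085 j6 -0.38
shift [-0.0938 -0.0228  0.0013] turn 14.98
```

Request:
jog_arm(
  targets=[
    [-0.008, 0, 0, 0],
    [-0.016, -0.002, 0, 1],
    [-0.024, -0.004, 0, 3],
    [-0.032, -0.006, 0, 5],
    [-0.04, -0.008, 0, 7],
    [-0.048, -0.011, 0, 9],
    [-0.056, -0.013, 0, 11],
    [-0.063, -0.015, 0, 13],
    [-0.07, -0.017, 0, 15],
    [-0.077, -0.019, 0, 15.5],
  ],
)

```text
t: 5.2
eef_pos: [0.5677, -0.0859, 0.1692]
tool_rot: [-3.141, -0.0, 3.079]
ft_force: [-0.0, 0.5, -0.1]
finger_gap: 0.0855
```

```bash
python3 - <<'E'
from h import *
togo(.60,-.086,.168,176.5)
snap('wrist','w2');snap('scene','c2')
a=cv2.imread('pics/w2.png')
b=cv2.imread('pics/c2.png')[160:310,110:400]
cv2.imwrite('pics/v2.png',np.vstack([cv2.resize(a[210:],None,fx=1.035,fy=1.035)[:,:580],cv2.resize(b,(580,300),interpolation=3)]))
E
```

```text
t 5.2 at [ 0.5677 -0.0859  0.1692] yaw 176.41 rp [-3.141 -0.   ] F [-0.04  0.47 -0.08] gap 0.086 j6 -0.09
shift [-0.0322  0.0019  0.0012] turn -0.09
```

View pics/v2.png

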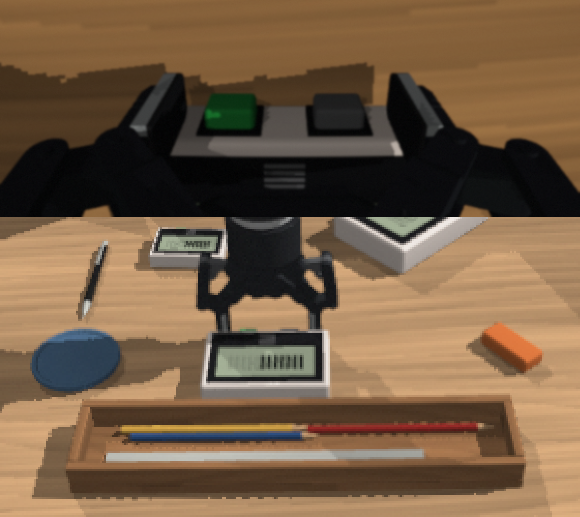

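The timer is now square between the fingers, with green at (230,112), grey at (340,112) and about 30 mm left to the tray. I'll push on and then creep.

Request:
jog_arm(
  targets=[
    [-0.005, 0, 0, 0],
    [-0.01, 0, 0, 0],
    [-0.014, 0, 0, 0],
    [-0.018, 0, 0, 0],
    [-0.021, 0, 0, 0],
    [-0.023, 0, 0, 0],
    [-0.025, 0, 0, 0],
    [-0.026, 0, 0, 0],
    [-0.027, 0, 0, 0],
    [-0.027, 0, 0, 0],
  ],
)

```text
t: 6.55
eef_pos: [0.5916, -0.0873, 0.1689]
tool_rot: [-3.142, -0.006, 3.08]
ft_force: [-13.9, 0.6, 9.6]
finger_gap: 0.0855
```

```bash
python3 - <<'E'
from h import *
togo(.60,-.086,.168,176.5)
snap('scene','c3');X,p=cloud('c3');X=X.reshape(-1,3)
u=np.array([np.cos(np.radians(-3.5)),np.sin(np.radians(-3.5))])
for a,b,c in((-.18,-.145,'R'),(-.145,-.105,'r'),(-.06,-.02,'l'),(-.10,-.06,'m')):
    m=(X[:,1]>a)&(X[:,1]<b)&(X[:,0]>.55)&(X[:,0]<.8)
    s=X[m][:,:2]@u; z=X[m][:,2]
    tm=s[(z>.024)&(z<.030)]; tr=s[(z>.031)&(z<.04)]
    print(c,'timer back',np.percentile(tm,[95,99]).round(4) if len(tm) else 0,'tray',np.percentile(tr,[1,5]).round(4))
E
```

```text
t 6.55 at [ 0.5916 -0.0873  0.1689] yaw 176.46 rp [-3.142 -0.006] F [-13.9    0.63   9.59] gap 0.085 j6 -0.08
shift [-0.0083  0.0019  0.0009] turn -0.04
R timer back [0.7843 0.7851] tray [0.6943 0.6968]
r timer back [0.7837 0.7845] tray [0.5998 0.6052]
l timer back [0.7835 0.7845] tray [0.6013 0.6047]
m timer back [0.7834 0.7846] tray [0.6428 0.6688]
```

Contact with the tray: about 14 N in x, which squares the timer. I'll back off straight and look.

Request:
jog_arm(
  targets=[
    [0.002, 0, 0, 0],
    [0.004, 0, 0, 0],
    [0.008, 0, 0, 0],
    [0.014, 0, 0, 0],
    [0.022, 0, 0, 0],
    [0.032, 0, 0, 0],
    [0.042, 0, 0, 0],
    [0.048, 0, -0.01, 0],
    [0.048, 0, -0.03, 0],
    [0.048, 0, -0.04, 0],
  ],
)

```text
t: 7.85
eef_pos: [0.5466, -0.0847, 0.2109]
tool_rot: [-3.141, 0.002, 3.08]
ft_force: [0.2, 0.1, -0.3]
finger_gap: 0.0853
```

```bash
python3 - <<'E'
from h import *
togo(.55,-.086,.168,176.5)
snap('scene','c4');snap('side','s4');snap('wrist','w4')
b=cv2.imread('pics/c4.png')[190:290,190:310];a=cv2.imread('pics/s4.png')[170:270,310:430];w=cv2.imread('pics/w4.png')[200:]
cv2.imwrite('pics/v4.png',np.vstack([np.hstack([cv2.resize(i,(384,320),interpolation=3) for i in(a,b)]),cv2.resize(w,(768,270))[:,:]]))
E
```

```text
t 7.85 at [ 0.5466 -0.0847  0.2109] yaw 176.47 rp [-3.141e+00  2.000e-03] F [ 0.22  0.08 -0.26] gap 0.085 j6 -0.09
shift [-0.0035 -0.0011  0.0429] turn -0.03
```

View pics/v4.png

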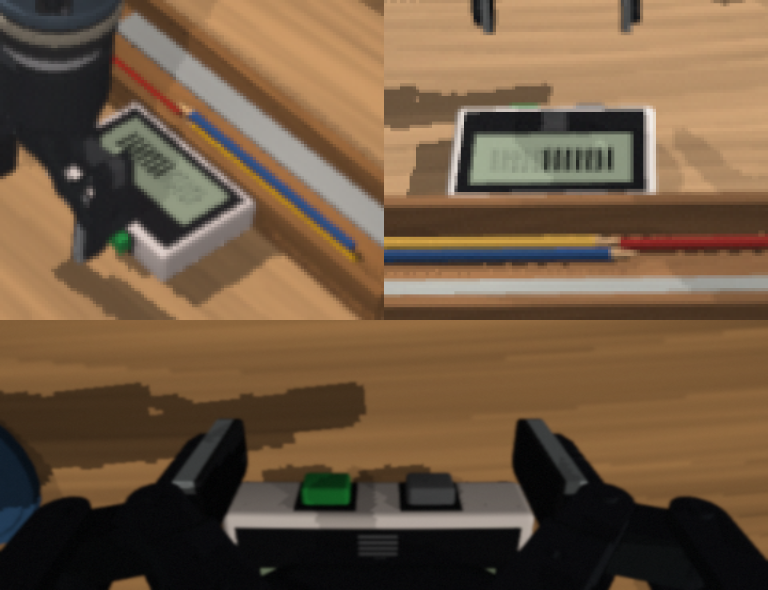

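The side crop (top left) shows the timer back close against the tray, with green out at (120,240). The rim occludes a few mm in the scene crop, so I'll measure the gap from depth.

```bash
python3 - <<'E'
from h import *
for f in('s4','c4'):
    X,p=cloud(f);X=X.reshape(-1,3)
    for y0 in(-.19,-.17,-.145,-.13,-.11,-.09,-.07,-.05,-.03,.0,.03):
        m=(abs(X[:,1]-y0)<.005)&(X[:,0]>.57)&(X[:,0]<.73)
        Q=X[m]; tm=Q[(Q[:,2]>.022)&(Q[:,2]<.0305),0]; tr=Q[(Q[:,2]>.0315)&(Q[:,2]<.037)&(Q[:,0]>.67),0]
        f2=lambda a: np.r_[len(a),np.percentile(a,[2,50,98])].round(4) if len(a) else 0
        print(f,y0,'tm',f2(tm),'tray',f2(tr))
E
python3 - <<'E'
import sys;sys.path.insert(0,'.')
import os;os.chdir('.')
import cv2,numpy as np
b=cv2.imread('pics/c4.png')[210:260,200:300];a=cv2.imread('pics/s4.png')[185:265,325:405]
cv2.imwrite('pics/v5.png',np.hstack([cv2.resize(a,(400,400),interpolation=0),np.pad(cv2.resize(b,(400,200),interpolation=0),((0,200),(0,0),(0,0)))]))
E
```

```text
s4 -0.19 tm [11.      0.6819  0.6838  0.6881] tray [16.      0.6837  0.6864  0.6934]
s4 -0.17 tm [9.     0.683  0.6852 0.6862] tray [17.      0.6843  0.6887  0.694 ]
s4 -0.145 tm [135.       0.598    0.6372   0.6866] tray [12.      0.6786  0.689   0.6947]
s4 -0.13 tm [121.       0.5987   0.6403   0.6866] tray [14.      0.6864  0.6919  0.697 ]
s4 -0.11 tm [98.      0.6095  0.6493  0.6895] tray [12.      0.6877  0.6924  0.6952]
s4 -0.09 tm [73.      0.6276  0.662   0.6908] tray [12.      0.6756  0.6925  0.6968]
s4 -0.07 tm [53.      0.6022  0.6711  0.6914] tray [13.      0.6905  0.695   0.7003]
s4 -0.05 tm [74.      0.6037  0.6594  0.6933] tray [17.      0.6756  0.6942  0.7003]
s4 -0.03 tm [34.      0.6541  0.6756  0.6949] tray [12.     0.693  0.695  0.702]
s4 0.0 tm [4.     0.6941 0.6956 0.6963] tray [11.      0.6947  0.6989  0.7041]
s4 0.03 tm 0 tray 0
c4 -0.19 tm [18.      0.6921  0.6935  0.6949] tray [23.      0.684   0.6901  0.6941]
c4 -0.17 tm [14.      0.6924  0.6945  0.6972] tray [23.      0.6871  0.6914  0.6955]
c4 -0.145 tm [139.       0.6022   0.6503   0.6964] tray [24.      0.6807  0.6937  0.697 ]
c4 -0.13 tm [141.       0.6032   0.6494   0.6989] tray [21.      0.6893  0.6945  0.7009]
c4 -0.11 tm [141.       0.6062   0.652    0.7004] tray [25.      0.6901  0.6953  0.7008]
c4 -0.09 tm [141.       0.6072   0.6533   0.701 ] tray [21.      0.6912  0.6971  0.7014]
c4 -0.07 tm [139.       0.6096   0.6559   0.7022] tray [18.      0.6931  0.6975  0.7014]
c4 -0.05 tm [144.       0.6104   0.6567   0.7036] tray [21.      0.6956  0.6987  0.7043]
c4 -0.03 tm [116.       0.6114   0.6513   0.7041] tray [18.      0.6967  0.7004  0.7049]
c4 0.0 tm [17.      0.7038  0.7054  0.7076] tray [24.      0.6958  0.7017  0.7076]
c4 0.03 tm [17.      0.7058  0.7075  0.7094] tray [21.      0.698   0.7023  0.7078]
```

View pics/v5.png

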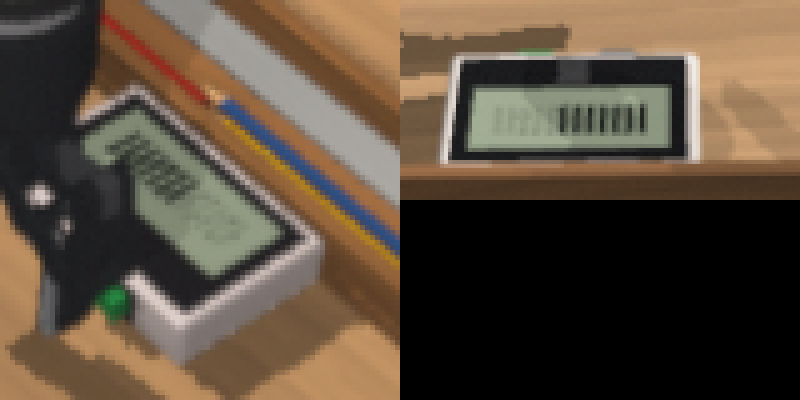

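Rim front is about x=0.6905 at the timer, and the back edge from the push contact also comes to about 0.690, so it is flush. Yaws agree at -3.5°. Next I'll find green relative to the tool and shut the fingers.

```bash
python3 - <<'E'
from h import *
w=np.radians(176.47);o=np.array([.5466,-.0847,.2109])
X,p=cloud('w4');p=p.astype(int);hh=(np.arange(420)[:,None]>280)
g=(p[:,:,1]>p[:,:,0]+50)&(p[:,:,1]>p[:,:,2]+50)&hh
for m in(g,):
    D=X[m]-o;T=np.c_[D[:,0]*np.cos(w)+D[:,1]*np.sin(w),D[:,0]*np.sin(w)-D[:,1]*np.cos(w),X[m][:,2]]
    print(m.sum(),np.percentile(T,[2,50,98],axis=0).round(4))
E
```

```text
331 [[-0.053  -0.031   0.0191]
 [-0.0496 -0.0225  0.0203]
 [-0.0461 -0.0135  0.0213]]
```

Request:
jog_arm(
  targets=[
    [0, -0.01, 0, 0],
    [0, -0.022, 0, 0],
    [0, -0.022, 0, 0],
    [0, -0.022, 0, 0],
    [0, -0.022, 0, 0],
    [0, -0.022, 0, 0],
    [0, -0.022, 0.01, 0],
    [0, -0.022, 0.02, 0],
    [0, -0.022, 0.028, 0],
    [0, -0.022, 0.028, 0],
  ],
  gripper=0,
  force=20,
)

```text
t: 9.25
eef_pos: [0.5446, -0.1065, 0.1803]
tool_rot: [3.142, -0.002, 3.08]
ft_force: [0.6, -0.4, -0.7]
finger_gap: 0.0001
```

```bash
python3 - <<'E'
from h import *
togo(.5786,-.109,.180,176.5)
o=sensors.get_obs();w=o['tool_rot'][2];o=np.array(o['eef_pos'])
snap('wrist','w6');snap('scene','c6')
X,p=cloud('w6');p=p.astype(int)
D=X-o;T=np.stack([D[...,0]*np.cos(w)+D[...,1]*np.sin(w),D[...,0]*np.sin(w)-D[...,1]*np.cos(w),-D[...,2]],-1)
g=(p[:,:,1]>p[:,:,0]+50)&(p[:,:,1]>p[:,:,2]+50)&(abs(T[...,1])<.04)&(T[...,0]<0)
if g.sum(): print('green',g.sum(),np.percentile(T[g],[2,50,98],axis=0).round(4))
m=(abs(T[...,0])<.02)&(abs(T[...,1])<.03)&(T[...,2]>.14)&(T[...,2]<.178);print('tips',np.percentile(T[m],[1,50,99],axis=0).round(4))
a=cv2.imread('pics/w6.png')[180:]; cv2.imwrite('pics/v6.png',a)
E
```

```text
t 9.25 at [ 0.5446 -0.1065  0.1803] yaw 176.47 rp [ 3.142e+00 -2.000e-03] F [ 0.63 -0.42 -0.67] gap 0.0 j6 -0.13
shift [-0.0341 -0.0004  0.0003] turn -0.03
green 116 [[-5.300e-02 -2.800e-03  1.587e-01]
 [-4.960e-02  1.000e-04  1.599e-01]
 [-4.680e-02  2.500e-03  1.610e-01]]
tips [[ 0.0062 -0.0136  0.1404]
 [ 0.0104 -0.0004  0.1529]
 [ 0.0115  0.0131  0.1696]]
```

View pics/v6.png

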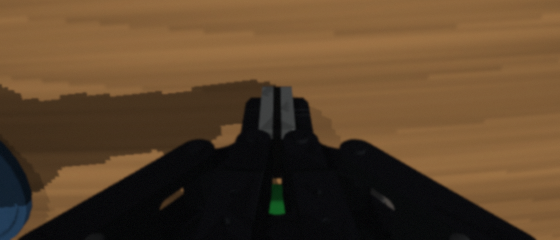

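The shut fingers at (278,110) are centred on green at (278,200). The button face is about 34 mm ahead, so I'll approach.

Request:
jog_arm(
  targets=[
    [-0.006, 0, 0, 0],
    [-0.012, 0, 0, 0],
    [-0.018, 0, 0, 0],
    [-0.024, 0, 0, 0],
    [-0.028, 0, 0, 0],
    [-0.03, 0, 0, 0],
    [-0.032, 0, 0, 0],
    [-0.033, 0, 0, 0],
    [-0.034, 0, 0, 0],
    [-0.034, 0, 0, 0],
  ],
)

```text
t: 10.6
eef_pos: [0.5789, -0.1087, 0.1813]
tool_rot: [-3.141, 0.0, 3.08]
ft_force: [-0.2, 0.2, 0.4]
finger_gap: -0.0002
```

Request:
jog_arm(
  targets=[
    [-0.001, 0, 0, 0],
    [-0.002, 0, 0, 0],
    [-0.003, 0, 0, 0],
    [-0.003, 0, 0, 0],
    [-0.003, 0, 0, 0],
    [-0.003, 0, 0, 0],
    [-0.003, 0, 0, 0],
    [-0.003, 0, 0, 0],
    [-0.003, 0, 0, 0],
    [-0.003, 0, 0, 0],
  ],
)

```text
t: 11.85
eef_pos: [0.5818, -0.1088, 0.1812]
tool_rot: [-3.142, -0.0, 3.08]
ft_force: [-5.1, 0.7, 1.3]
finger_gap: 0.0001
```

Request:
jog_arm(
  targets=[
    [-0.001, 0, 0, 0],
    [-0.002, 0, 0, 0],
    [-0.0025, 0, 0, 0],
    [-0.0025, 0, 0, 0],
    [-0.0025, 0, 0, 0],
    [-0.0025, 0, 0, 0],
    [-0.0025, 0, 0, 0],
    [-0.0025, 0, 0, 0],
    [-0.0025, 0, 0, 0],
    [-0.0025, 0, 0, 0],
  ],
)

```text
t: 13.1
eef_pos: [0.5841, -0.1089, 0.1811]
tool_rot: [-3.142, -0.001, 3.08]
ft_force: [-6.2, 0.5, 1.6]
finger_gap: -0.0002
```

Request:
jog_arm(
  targets=[
    [-0.001, 0, 0, 0],
    [-0.002, 0, 0, 0],
    [-0.002, 0, 0, 0],
    [-0.002, 0, 0, 0],
    [-0.002, 0, 0, 0],
    [-0.002, 0, 0, 0],
    [-0.002, 0, 0, 0],
    [-0.002, 0, 0, 0],
    [-0.002, 0, 0, 0],
    [-0.002, 0, 0, 0],
  ],
)

```text
t: 14.35
eef_pos: [0.5856, -0.109, 0.1811]
tool_rot: [-3.141, -0.002, 3.08]
ft_force: [-8.8, 0.5, 4.6]
finger_gap: 0.0001
```

It has bottomed out: 8.8 N and the stiffness is rising. A small extra margin, then hold.

Request:
jog_arm(
  targets=[
    [-0.0007, 0, 0, 0],
    [-0.0007, 0, 0, 0],
    [-0.0007, 0, 0, 0],
    [-0.0007, 0, 0, 0],
    [-0.0007, 0, 0, 0],
    [-0.0007, 0, 0, 0],
    [-0.0007, 0, 0, 0],
    [-0.0007, 0, 0, 0],
    [-0.0007, 0, 0, 0],
    [-0.0007, 0, 0, 0],
  ],
)

```text
t: 15.6
eef_pos: [0.5858, -0.1091, 0.1811]
tool_rot: [-3.141, -0.003, 3.08]
ft_force: [-10.9, 0.8, 6.8]
finger_gap: 0.0004
```

```bash
python3 - <<'E'
from h import *
togo(.545,-.1065,.18,176.5)
snap('side','s7');b=cv2.imread('pics/s7.png')[180:280,320:440];a=snap('scene','c7')[0][200:270,200:300,::-1]
cv2.imwrite('pics/v7.png',np.hstack([cv2.resize(b,(400,333),interpolation=3),cv2.resize(a,(400,333),interpolation=3)]))
E
```

```text
t 15.6 at [ 0.5858 -0.1091  0.1811] yaw 176.46 rp [-3.141e+00 -3.000e-03] F [-10.94   0.76   6.78] gap 0.0 j6 -0.12
shift [0.0409 0.     0.0011] turn -0.04
```

View pics/v7.png

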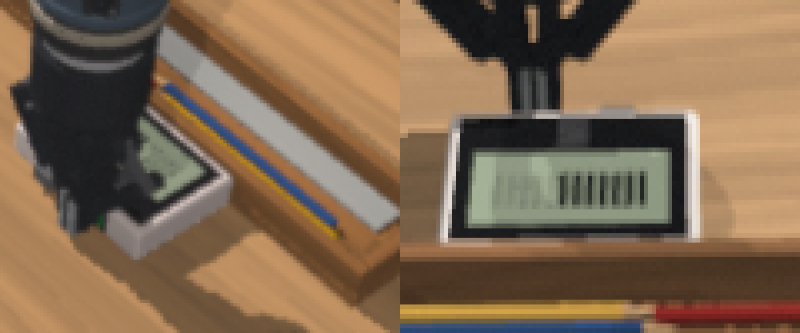

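Green is held against a hard stop: the tip stalled at 0.5858 while the force rose to 10.9 N, and the timer is flush against the tray. Held for over 1.5 s, so I'll release it slowly.

Request:
jog_arm(
  targets=[
    [0.002, 0, 0, 0],
    [0.004, 0, 0, 0],
    [0.006, 0, 0, 0],
    [0.008, 0, 0, 0],
    [0.011, 0, 0, 0],
    [0.016, 0, 0, 0],
    [0.026, 0, 0, 0],
    [0.04, 0, 0, 0],
    [0.05, 0, 0, 0],
    [0.05, 0, -0.03, 0],
  ],
)

```text
t: 16.95
eef_pos: [0.535, -0.1058, 0.2099]
tool_rot: [3.141, -0.005, 3.08]
ft_force: [1.5, -0.3, 1.2]
finger_gap: 0.0
```

Request:
jog_arm(
  targets=[
    [0, 0, -0.04, 0],
    [0, 0, -0.08, 0],
    [0.03, 0.02, -0.12, 0],
    [0.06, 0.06, -0.14, 0],
    [0.1, 0.1, -0.16, 0],
    [0.1, 0.15, -0.16, 0],
    [0.1, 0.2, -0.16, 0],
    [0.1, 0.25, -0.16, 0],
    [0.1, 0.25, -0.16, 0],
    [0.1, 0.25, -0.16, 0],
  ],
)

```text
t: 18.2
eef_pos: [0.4522, 0.1495, 0.3711]
tool_rot: [-3.141, -0.0, 3.081]
ft_force: [0.1, 0.3, 0.5]
finger_gap: -0.0003
```

```bash
python3 - <<'E'
from h import *
togo(.5,0,.3,176.5)
snap('side','s8');snap('scene','c8')
b=cv2.imread('pics/s8.png');a=cv2.imread('pics/c8.png')
for f,g in(('s0','s'),):pass
for n,bb in(('side',('side0','s8')),('scene',('scene0','c8'))):
    x=cv2.imread(f'pics/{bb[0]}.png').astype(int);y=cv2.imread(f'pics/{bb[1]}.png').astype(int)
    for nm,c in(('blue',lambda q:(q[...,0]>q[...,2]+50)&(q[...,0]>70)),('orange',lambda q:(q[...,2]>190)&(q[...,0]<40))):
        for q in(x,y):
            w=c(q)[130:320,120:450];k,l,s,ce=cv2.connectedComponentsWithStats(w.astype(np.uint8));i=1+s[1:,4].argmax();print(n,nm,s[i,4],ce[i].round(1))
B=cv2.resize(b[180:380,290:450],(480,600),interpolation=3);A=cv2.resize(a[200:260,200:300],(320,192),interpolation=3)
o=np.zeros((600,800,3),np.uint8);o[:,:480]=B;o[:192,480:]=A;cv2.imwrite('pics/v8.png',o)
E
```

```text
t 18.2 at [0.4522 0.1495 0.3711] yaw 176.52 rp [-3.141 -0.   ] F [0.05 0.32 0.5 ] gap -0.0 j6 0.38
shift [-0.0567 -0.1463  0.0711] turn 0.02
side blue 1302 [286.8 171.3]
side blue 1218 [287.6 170.4]
side orange 133 [152.3  47.1]
side orange 134 [152.3  47.1]
scene blue 933 [ 26.9 100.9]
scene blue 881 [ 26.9 101.6]Traceback (most recent call last):
  File "<stdin>", line 10, in <module>
ValueError: attempt to get argmax of an empty sequence
```

```bash
python3 - <<'E'
from h import *
b=cv2.imread('pics/s8.png');a=cv2.imread('pics/c8.png')
B=cv2.resize(b[180:380,290:450],(480,600),interpolation=3);A=cv2.resize(a[200:260,200:300],(320,192),interpolation=3)
o=np.zeros((600,800,3),np.uint8);o[:,:480]=B;o[:192,480:]=A;cv2.imwrite('pics/v8.png',o)
E
```

```text
(no output)
```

View pics/v8.png

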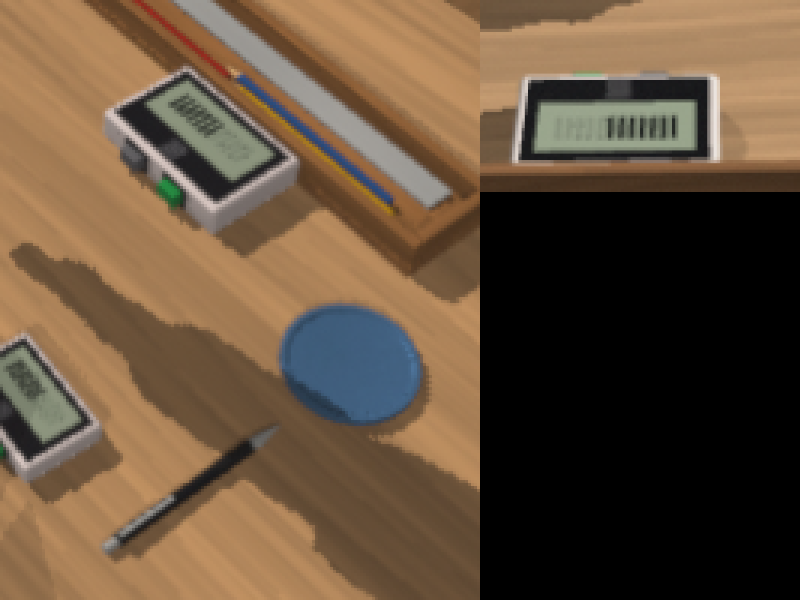

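The timer lies flush along the tray, with green (170,193) and grey (133,155) both standing out equally. Coaster and pencil are in place.

```bash
python3 -c "
from h import *
print(ticket.hand_in())"
```

```text
the job is handed in; nothing more can be done
None
```

The timer is flush and square against the tray, the start button was pressed and released, and the job is handed in at about 18 s of the 61 s limit; no verdict was reported.

- **Push:** I used the two open fingers on the bare ends of the middle-sized timer's near edge, turning it about 15° on the way. The push against the tray peaked at a measured 14 N along x and 9.6 N vertically (limit 30 N).
- **Press:** I pressed the green button with the shut fingers until it hit its hard stop. The force was 8.8 N rising to 10.9 N, held for about 2 s. I then let it out slowly and moved the arm clear.
- **Final pictures:** Both buttons stand out equally and the timer looks flush. Contact position and depth put the gap within about 2 mm. The tray and gripper angles agreed within about 0.3°.
- **Grey button and loose items:** Nothing touched the grey button. The coaster moved less than 1 pixel, probably because of shadow. The eraser moved 0 pixels in the side view. The pencil I checked by eye only.

**Checks that disagreed or failed:**
- My first estimate of the tray face was about 8 mm too far. The force contact and a closer depth reading corrected it.
- Rough depth slices of the timer's near edge read 4.6–5.1° against the tray's 3.4°. I took this as depth noise, because both fingers held the edge.
- The eraser colour check found nothing in the scene view.

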